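Find the rocking corner of the soldering board and press its shim flat

ROBOT

A 6-joint arm with a two-finger parallel gripper is mounted at the origin on the work surface. World frame = base frame: x ahead of the robot, y to its left, z up, the work surface at z = 0. Lengths are in m, angles in rad, forces in N, time in s.
With the tool pointing down it reaches from about 0.35 to 0.975 m from the base axis. Payload 4.9 kg.
Tool frame: the origin (TCP) lies between the finger pads; the fingertips stand tcp_to_tips ahead of it and the grasp point (between the pads) lies 11 mm behind it (tcp_to_tips is the distance from the TCP to the fingertips, in m); z points along the fingers, y is the line along which they close (so a half turn about z gives the same grasp; the last joint's range is limited). The gripper opens to 85 mm and grips with 20 to 120 N. Pads are 22 mm wide; open, the fingers measure 114 mm over their backs; the gripper's body (76 mm by 85 mm) begins 54 mm behind the grasp point. The pads swing forward as they close: fully open they stand 13 mm farther back than shut.
Start: joints at [-1.314, 0.053, 1.613, -0, 1.476, -0.119], TCP at [0.229, -0.581, 0.217] pointing down, gripper open.
Joint ranges: [-3.01, 3.01], [-1.01, 2.22], [0.06, 2.58], [-1.02, 4.17], [0.09, 2.62], [-3.14, 3.14]. Speed limits (rad/s): [2.57, 2.57, 3.14, 3.14, 3.14, 3.14].

INTERFACE

Orientations are given as a rotation vector (axis times angle).
In Python, from plant import * gives the robot as it stands. The module is installed in compiled form; this text tells all that it offers.
- The arm moves only by the tool jog_arm, never from a script. Its argument "series" is a list that holds one entry, the list of rows, each a list of 6 numbers: the shift along the tool's x, y, z in mm, then the turn, a rotation vector about the tool's x, y, z in rad. A call has 1 to 8 rows; each row shifts and turns the commanded pose from where the row before left it, along the tool's axes as they then stand; what a row does not reach is not made up. A row lasts 1/8 s, in which the tool goes at most 62.5 mm and 10.7 degrees, less where a joint would pass 70% of its speed; a pose out of reach is approached as far as the arm can. A call with a gripper value outside its range is refused whole. "hand" is the finger opening in mm, from 0 to 85.4, set as the call begins (left out, the last holds). The fingers move at their own pace and stop on an object; the grip force is fixed at half the most. Time passes only in rows, so rows that do not move let the fingers close. It gives the time, the measured TCP pose, the force, the opening and the grip force at its end, in the units of the state.
- state(): the state, without advancing time (a new reading comes with each control period).
- get_image(name): name is "side" or "top"; returns a dict with "frame" (384x512x3 uint8, blue, green, red), "range_z" (384x512 float32, m along the optical axis (not along the pixel's ray), 0 where there is no reading), "intrinsics" (3x3 intrinsics, pixels), "D" ([k1, k2, p1, p2, k3] as OpenCV has them; the pictures are not rectified), "rvec" (rotation vector, rad) and "tvec" (3), from world to camera coordinates, as OpenCV has them. Camera axes: x right, y down, z forward; pixel columns grow to the right and rows downward; lengths in m; the calibration is good to about 2 mm. A picture is of the moment at which its call begins.
- hand_in(): hands the job in; it is judged then, once.
The state is a dict: "time": time; "joint_positions": joint angles; "qvel": joint speeds; "joint_efforts": joint torques, N m; "tool_pos": TCP position; "ee_rot": TCP orientation; "force": force on the tool from outside, world axes, zero at the start; "ft_torque": the same for the moment, N m; "grip_width": finger opening in m; "grasp_force": force on a finger pad.
Only numpy, scipy, OpenCV 4.12 (cv2) and the standard library are available. Lean on these libraries where they do the work, as an engineer would, in place of code of your own. Each camera call takes 0.05 s, during which the arm holds its last target. There are 200 camera calls.

TASK

The ribbed soldering board on the steel stand rocks at one of its corners. Press down on its corners with the fingertips until you find the one that dips, then press the brass shim lever at that same corner fully down flat, so that its pin is packed up. Leave the other three shims up, lift nothing, and leave the board level in its place and the tools and jars around it undisturbed.

Things in the scene. Friction and masses are not known exactly. Their poses are not given: they have to be found in the camera images.
- board: ribbed pale ceramic soldering board, 150 x 150 x 12 mm, 0.5 to 0.8 kg, corners cut by 12 mm. Lies loose and level on the stand, top 42 mm above the hearth; origin at the centre of its underside, x and y along its sides. One corner (a different one each time) rocks: pressed with 2 to 3 N it dips about 5 mm, meets its pin, and comes back when released. The other corners stand firm.
- stand: black steel stand fixed on the hearth (flat firebrick, its top 25 mm above the table); origin on the hearth under its middle, x and y along the board's sides. The board rests on its 36 mm wide middle boss and on four 12 mm pins upright in corner sockets, 88 mm from the middle. One pin, hidden under the board, is about 5 mm too short.
- corner_a (a point): point on top of the board at its corner A (+x, +y of the board), straight over that corner's pin, 88 mm out from the middle on the diagonal and 10 mm in from the cut corner edge: the place to press to test this corner
- tab_a (a point): point on the upper face of the brass shim lever of corner A, 28 mm from its hinge: the place to press it. The lever is a leaf 24 mm wide, 3 mm thick, that sticks out 41 mm from its hinge, outward along the diagonal and slanting up; the point moves with it, from about 24 mm above the hearth to 10.5 mm when flat (then 129 mm from the stand's middle)
- shim_a (a joint): angle of the shim lever of corner A: 0 to 0.08 rad as found (slanting up), grows as it is pressed down, 0.5 rad = flat (level, at its stop). Hinge level, across the diagonal, 101 mm from the stand's middle, 9 mm above the hearth. Stiff (8 N at the tab point), stays where left; going flat it raises this corner's pin 5 mm, which fills the short pin's gap but would lift a firm corner
- corner_b (a point): point on top of the board at its corner B (-x, +y of the board), straight over that corner's pin, 88 mm out from the middle on the diagonal and 10 mm in from the cut corner edge: the place to press to test this corner
- tab_b (a point): point on the upper face of the brass shim lever of corner B, 28 mm from its hinge: the place to press it. The lever is a leaf 24 mm wide, 3 mm thick, that sticks out 41 mm from its hinge, outward along the diagonal and slanting up; the point moves with it, from about 24 mm above the hearth to 10.5 mm when flat (then 129 mm from the stand's middle)
- shim_b (a joint): angle of the shim lever of corner B: 0 to 0.08 rad as found (slanting up), grows as it is pressed down, 0.5 rad = flat (level, at its stop). Hinge level, across the diagonal, 101 mm from the stand's middle, 9 mm above the hearth. Stiff (8 N at the tab point), stays where left; going flat it raises this corner's pin 5 mm, which fills the short pin's gap but would lift a firm corner
- corner_c (a point): point on top of the board at its corner C (-x, -y of the board), straight over that corner's pin, 88 mm out from the middle on the diagonal and 10 mm in from the cut corner edge: the place to press to test this corner
- tab_c (a point): point on the upper face of the brass shim lever of corner C, 28 mm from its hinge: the place to press it. The lever is a leaf 24 mm wide, 3 mm thick, that sticks out 41 mm from its hinge, outward along the diagonal and slanting up; the point moves with it, from about 24 mm above the hearth to 10.5 mm when flat (then 129 mm from the stand's middle)
- shim_c (a joint): angle of the shim lever of corner C: 0 to 0.08 rad as found (slanting up), grows as it is pressed down, 0.5 rad = flat (level, at its stop). Hinge level, across the diagonal, 101 mm from the stand's middle, 9 mm above the hearth. Stiff (8 N at the tab point), stays where left; going flat it raises this corner's pin 5 mm, which fills the short pin's gap but would lift a firm corner
- corner_d (a point): point on top of the board at its corner D (+x, -y of the board), straight over that corner's pin, 88 mm out from the middle on the diagonal and 10 mm in from the cut corner edge: the place to press to test this corner
- tab_d (a point): point on the upper face of the brass shim lever of corner D, 28 mm from its hinge: the place to press it. The lever is a leaf 24 mm wide, 3 mm thick, that sticks out 41 mm from its hinge, outward along the diagonal and slanting up; the point moves with it, from about 24 mm above the hearth to 10.5 mm when flat (then 129 mm from the stand's middle)
- shim_d (a joint): angle of the shim lever of corner D: 0 to 0.08 rad as found (slanting up), grows as it is pressed down, 0.5 rad = flat (level, at its stop). Hinge level, across the diagonal, 101 mm from the stand's middle, 9 mm above the hearth. Stiff (8 N at the tab point), stays where left; going flat it raises this corner's pin 5 mm, which fills the short pin's gap but would lift a firm corner
- solder_block: small pale ceramic solder block, 55 x 42 x 18 mm, scorched, lying loose near the middle of the board; to be left alone; origin at the centre of its underside
- flux_jar: white and blue flux jar, 40 across, 46 mm high, on the hearth beside the stand; to be left alone; origin at the centre of its underside
- brick_offcut: ribbed offcut of ceramic, 60 x 45 x 14 mm, on the hearth beside the stand; to be left alone; origin at the centre of its underside
- solder_box: clear three-part box with white lids, 60 x 36 x 20 mm, on the hearth beside the stand; to be left alone; origin at the centre of its underside
- tweezers: steel tweezers 166 mm long, lying on the left front of the hearth; to be left alone; origin at the centre of its underside
- beaker: empty glass beaker, 72 across, 95 mm high, at the left side of the hearth; to be left alone; origin at the centre of its underside
- torch: black hand torch with steel neck, 240 long and 36 mm high, lying at the right front of the hearth; to be left alone; origin at the centre of its underside
Things that resemble listed ones, but are neither listed nor needed, are in the scene too. What is shaped like the board but turquoise is not meant.

How it is judged:
On the way, in this order (a step that is already met when the one before it is completed fails the run):
1. with all shims still up, the rocking corner is pressed and dips (angle between board's own z axis and vertical above 0.035 rad and contact force between the fingers and board above 0.5 N and value of joint each of shim_a, shim_b, shim_c, shim_d below 0.2 rad), for 0.1 s.
2. one shim is pressed flat, the other three are still up (((value of joint shim_a above 0.44 rad and value of joint each of shim_b, shim_c, shim_d below 0.2 rad) or (value of joint shim_b above 0.44 rad and value of joint each of shim_a, shim_c, shim_d below 0.2 rad) or (value of joint shim_c above 0.44 rad and value of joint each of shim_a, shim_b, shim_d below 0.2 rad) or (value of joint shim_d above 0.44 rad and value of joint each of shim_a, shim_b, shim_c below 0.2 rad))), for 0.2 s.
At the end, for the whole second after the job is handed in: exactly one shim lever is flat (at least 0.44 rad of 0.5) and the other three are up (under 0.2 rad); the board lies level (under 0.01 rad, which it cannot with a shim flat at a firm corner), at rest, at its height within 1.5 mm, within 12 mm and 0.1 rad of its place on the stand (((value of joint shim_a above 0.44 rad and value of joint each of shim_b, shim_c, shim_d below 0.2 rad) or (value of joint shim_b above 0.44 rad and value of joint each of shim_a, shim_c, shim_d below 0.2 rad) or (value of joint shim_c above 0.44 rad and value of joint each of shim_a, shim_b, shim_d below 0.2 rad) or (value of joint shim_d above 0.44 rad and value of joint each of shim_a, shim_b, shim_c below 0.2 rad)) and angle between board's own z axis and vertical below 0.01 rad and horizontal distance between board and stand below 0.012 m and angle between the x axis of board and the x axis of stand, either way round below 0.1 rad and z of board in the frame of stand between 0.0285 and 0.0315 m and linear speed of board below 0.01 m/s); the robot touches nothing.
It fails at once if the board is lifted off the stand or pushed off its place (z of board in the frame of stand above 0.042 m or horizontal distance between board and stand above 0.03 m).
It fails at once if the solder block on the board is shoved about or picked up (distance of solder_block from where it was at the start of the episode above 0.03 m).
It fails at once if a thing on the hearth is moved more than 30 mm (distance of any of flux_jar, brick_offcut, solder_box, tweezers, beaker, torch from where it was at the start of the episode above 0.03 m).
It also fails if it takes over 61 s, if anything falls off the work surface, if the arm or the gripper's body presses on something with over 40 N, if the wrist force passes 120 N, or if a joint passes its speed limit or range.

## Working session

There is one attempt and no reset: what is moved stays moved. The work goes in short steps, Python scripts to look and compute and a tool call to move; the robot and the scene stay as the last step left them, time stands still between calls to the robot, and variables do not carry over. Pictures are saved under pics/ and viewed, at most 10 in all, crops included, and the job is handed in when it is done.

Besides the shell and the picture viewer there is one more tool, called as name(argument=value, ...), one argument or row to a line, values as JSON. jog_arm: Moves the arm, as the interface text tells. Its arguments: {"type":"object","properties":{"series":{"type":"array"},"hand":{"type":"number"}},"required":["series"]}

```bash
mkdir -p pics; cat > h.py <<'E'
from plant import *
import numpy as np, cv2
def pts(im):
    z=im["range_z"].astype(float);h,w=z.shape
    v,u=np.mgrid[:h,:w]
    n=cv2.undistortPoints(np.stack([u,v],-1).reshape(-1,1,2).astype(np.float64),im["intrinsics"],np.array(im["D"])).reshape(h,w,2)
    c=np.dstack([n*z[...,None],z])
    R=cv2.Rodrigues(np.array(im["rvec"],float))[0]
    P=(c-np.array(im["tvec"]).reshape(3))@R
    P[z==0]=np.nan
    return P
E
python3 - <<'E'
from h import *
import pickle
for n in("top","side"):
    im=get_image(n);pickle.dump(im,open(n+".pkl","wb"));cv2.imwrite(f"pics/{n}.png",im["frame"])
    P=pts(im);print(n,P[::96,::128].round(3).tolist())
print(state())
import plant;print([k for k in dir(plant) if k[0]!='_'])
try: print(tcp_to_tips)
except Exception as e: print(e)
E
```

```text
top [[[1.595, 1.202, -0.742], [1.603, 0.587, -0.755], [1.593, -0.042, -0.742], [1.586, -0.669, -0.737]], [[0.789, 0.756, 0.001], [0.778, 0.363, 0.024], [0.774, -0.022, 0.029], [0.774, -0.408, 0.023]], [[0.491, 0.728, 0.002], [0.483, 0.351, 0.026], [0.478, -0.018, 0.039], [0.478, -0.389, 0.024]], [[0.216, 0.705, -0.002], [0.212, 0.345, 0.002], [0.209, -0.005, 0.707], [0.205, -0.378, 0.002]]]
side [[[2.404, -0.312, 0.274], [2.42, -1.291, -0.118], [2.012, -2.398, -0.425], [0.583, -1.474, 0.246]], [[2.414, -0.112, -0.28], [2.259, -0.987, -0.742], [0.825, -0.565, 0.024], [0.082, 0.052, 0.654]], [[2.234, 0.213, -0.75], [0.825, 0.257, 0.092], [0.479, -0.033, 0.039], [0.031, 0.003, 0.326]], [[1.628, 0.649, -0.751], [0.591, 0.521, 0.027], [0.273, 0.285, -0.001], [-0.071, 0.075, 0.012]]]
{'time': 0.1, 'joint_positions': array([-1.31397359e+00,  5.33100994e-02,  1.61418385e+00,  2.48913872e-05,
        1.47599282e+00, -1.18998638e-01]), 'qvel': array([-0.00043487, -0.00164537, -0.00486272, -0.00032321,  0.00068569,
       -0.00270766]), 'joint_efforts': array([ 2.61994119e-04, -3.94903815e+01, -3.71362960e+01, -9.68148152e-05,
        3.89641980e-03, -7.90967334e-06]), 'tool_pos': array([ 0.22925276, -0.58079267,  0.21615782]), 'ee_rot': array([-3.08443285e+00, -5.86513792e-01,  1.65941725e-04]), 'force': array([-0.3509137 ,  0.18570313, -0.32802514]), 'ft_torque': array([-0.02547217, -0.03688019, -0.00198484]), 'grasp_force': 0.0, 'grip_width': 0.08540283080017123}
['IKError', 'get_image', 'hand_in', 'state', 'tcp_to_tips']
0.008
```

View pics/top.png

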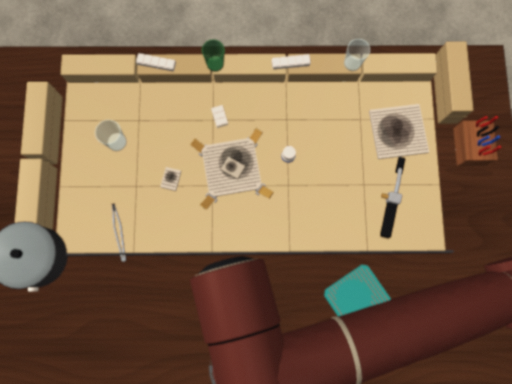

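View pics/side.png

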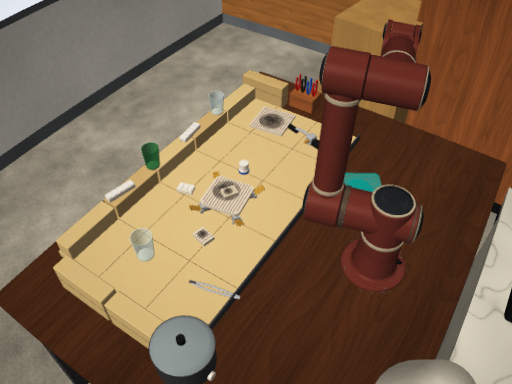

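The top view shows the board at about (232,167). Its four brass levers are at (197,145), (256,134), (208,202) and (265,191), and the solder block is at (233,167). The side view agrees.

```bash
python3 - <<'E'
from h import *
import pickle
im=pickle.load(open("top.pkl","rb"));P=pts(im)
v,u=np.mgrid[:384,:512]
roi=(abs(u-232)<50)&(abs(v-167)<50)
hsv=cv2.cvtColor(im["frame"],cv2.COLOR_BGR2HSV)
z=P[...,2]
for n in ("hearth",): print(np.nanmedian(z[roi]), np.nanpercentile(z[roi],[1,10,30,50,70,80,90,97]).round(4))
m=(roi&(z>0.058)&(z<0.077)&(abs(u-232)<36)&(abs(v-167)<36)).astype(np.uint8)
m=cv2.morphologyEx(m,cv2.MORPH_OPEN,np.ones((3,3)))
X=P[m>0][:,:2].astype(np.float32)
print("n",len(X),cv2.minAreaRect(X),np.median(P[m>0],0))
b=cv2.boxPoints(cv2.minAreaRect(X));print(b.round(4))
sat=(roi&(hsv[...,1]>150)).astype(np.uint8)
n,l,s,c=cv2.connectedComponentsWithStats(sat)
for i in range(1,n):
    if s[i,4]>15:
        Q=P[l==i]; print(s[i],c[i].round(1),np.nanmean(Q,0).round(4),hsv[l==i].mean(0).round(0))
cv2.imwrite("pics/crop.png",cv2.resize(im["frame"][110:230,140:310],None,fx=4.6,fy=4.6,interpolation=cv2.INTER_CUBIC))
E
```

```text
0.026333764452705518 [0.018  0.0214 0.024  0.0263 0.0458 0.0653 0.0684 0.0765]
n 2392 ((0.5479816198348999, 0.05178725719451904), (0.15241268277168274, 0.14976397156715393), 9.599562644958496) [0.54781089 0.05244506 0.06677777]
[[ 0.4604  0.1129]
 [ 0.4853 -0.0348]
 [ 0.6356 -0.0093]
 [ 0.6106  0.1383]]
[251 130  10  11  58] [255.7 134.9] [ 0.6471 -0.0191  0.0434] [ 18. 159. 191.]
[192 140  10  11  59] [196.8 144.8] [0.6176 0.1525 0.0446] [ 18. 161. 171.]
[260 188  12   9  64] [265.7 191.8] [ 0.4772 -0.0456  0.045 ] [ 19. 158. 191.]
[202 197  11  11  66] [206.7 202.1] [0.4485 0.122  0.0456] [ 17. 161. 165.]
```

View pics/crop.png

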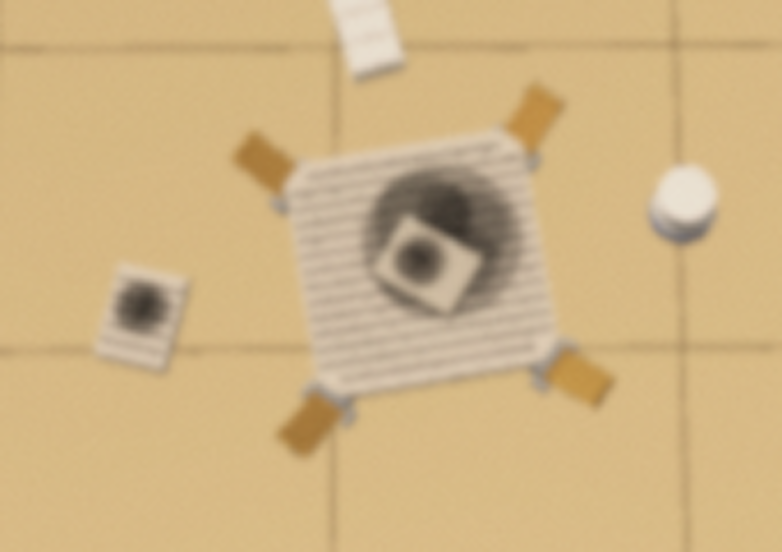

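```bash
cat >> h.py <<'E'
from scipy.spatial.transform import Rotation as Ro
C=np.array([.548,.052]);Y=np.radians(9.6)
K={n:Y+np.radians(45+90*i) for i,n in enumerate("ABCD")}   # names relative to my axes
def pt(n,r): return C+r*np.array([np.cos(K[n]),np.sin(K[n])])
def go(xy,z,yaw=K["A"]):
    s=state();R=Ro.from_rotvec(s["ee_rot"])
    a=np.array([np.cos(yaw),np.sin(yaw),0]);b=np.array([a[1],-a[0],0])
    T=Ro.from_matrix(np.column_stack([a,b,[0,0,-1]]))
    d=R.inv().apply(np.array([*xy,z])-s["tool_pos"])*1000
    print("to",np.round(xy,4),z,"delta mm",d.round(1),"turn",(R.inv()*T).as_rotvec().round(4),"t",s["time"],"F",s["force"].round(2))
E
python3 -c "
from h import *
for n in 'ABCD': print(n,pt(n,.088),pt(n,.129))
go(pt('C',.088),.14)"
```

```text
A [0.59897674 0.12373125] [0.62272727 0.15715149]
B [0.47626875 0.10297674] [0.44284851 0.12672727]
C [ 0.49702326 -0.01973125] [ 0.47327273 -0.05315149]
D [0.61973125 0.00102326] [ 0.65315149 -0.02272727]
to [ 0.497  -0.0197] 0.14 delta mm [ 455.  -423.5   77.1] turn [-0.0018 -0.0008 -0.5771] t 0.1 F [-0.35  0.19 -0.33]
```

jog_arm(
  series=[
    [[20, -18, 0, 0, 0, 0], [40, -37, 0, 0, 0, 0], [40, -37, 0, 0, 0, 0], [40, -37, 0, 0, 0, 0], [40, -37, 0, 0, 0, 0], [40, -37, 0, 0, 0, 0], [40, -37, 0, 0, 0, 0], [40, -37, 0, 0, 0, 0]],
  ],
  hand=0,
)

```text
time: 1.1
tool_pos: [0.407, -0.2118, 0.2169]
ee_rot: [-3.086, -0.586, 0.0]
force: [0.1, -0.5, -0.0]
grip_width: -0.0
grasp_force: 0.0
```

jog_arm(
  series=[
    [[40, -37, 0, 0, 0, 0], [40, -37, 0, 0, 0, 0], [40, -37, 0, 0, 0, 0], [20, -20, 20, 0, 0, 0], [0, 0, 20, 0, 0, -0.145], [0, 0, 20, 0, 0, -0.145], [0, 0, 17, 0, 0, -0.145], [0, 0, 0, 0, 0, -0.142]],
  ],
)

```text
time: 2.1
tool_pos: [0.4872, -0.0399, 0.1377]
ee_rot: [-2.786, -1.446, 0.006]
force: [0.2, 0.0, 0.2]
grip_width: 0.0002
grasp_force: 0.0
```

```bash
python3 -c "
from h import *
go(pt('C',.088),.085);print(state())"
```

```text
to [ 0.497  -0.0197] 0.085 delta mm [22.2 -3.3 52.6] turn [-0.0044  0.0017  0.0047] t 2.1 F [0.17 0.02 0.17]
{'time': 2.1, 'joint_positions': array([-2.34022298e-01, -2.14944296e-01,  2.00039476e+00,  2.37647679e-05,
        1.36085075e+00,  3.79097842e-01]), 'qvel': array([-0.00180635, -0.01289894, -0.02415496,  0.00112731,  0.00462716,
       -1.12310392]), 'joint_efforts': array([ 2.38365750e-02, -2.57332993e+01, -3.51293170e+01,  4.60787896e-05,
       -2.88518344e-02,  9.30850692e-01]), 'tool_pos': array([ 0.48722478, -0.03986334,  0.13767286]), 'ee_rot': array([-2.78551104, -1.44604717,  0.00556581]), 'force': array([0.16581152, 0.02338763, 0.16571652]), 'ft_torque': array([0.00745411, 0.01348945, 0.04490275]), 'grasp_force': 0.0, 'grip_width': 0.00015648536030135236}
```

jog_arm(
  series=[
    [[11, -2, 20, 0, 0, 0], [11, -1, 20, 0, 0, 0], [0, 0, 14, 0, 0, 0], [0, 0, 2, 0, 0, 0], [0, 0, 0, 0, 0, 0]],
  ],
)

```text
time: 2.72
tool_pos: [0.4993, -0.021, 0.0846]
ee_rot: [2.792, 1.44, 0.0]
force: [0.5, 0.0, 0.8]
grip_width: -0.0001
grasp_force: 0.0
```

jog_arm(
  series=[
    [[0, 0, 1, 0, 0, 0], [0, 0, 1, 0, 0, 0], [0, 0, 0, 0, 0, 0]],
  ],
)

```text
time: 3.1
tool_pos: [0.4994, -0.0208, 0.0825]
ee_rot: [2.792, 1.44, 0.0]
force: [0.3, 0.1, -0.4]
grip_width: 0.0
grasp_force: 0.0
```

jog_arm(
  series=[
    [[0, 0, 2, 0, 0, 0], [0, 0, 2, 0, 0, 0], [0, 0, 2, 0, 0, 0], [0, 0, 0, 0, 0, 0]],
  ],
)

```text
time: 3.6
tool_pos: [0.499, -0.0206, 0.076]
ee_rot: [-2.791, -1.44, 0.001]
force: [0.2, 0.4, -0.5]
grip_width: 0.0003
grasp_force: 0.0
```

jog_arm(
  series=[
    [[0, 0, 1, 0, 0, 0], [0, 0, 0, 0, 0, 0]],
  ],
)

```text
time: 3.85
tool_pos: [0.4992, -0.0207, 0.0753]
ee_rot: [-2.792, -1.441, 0.0]
force: [-0.1, -0.6, 0.6]
grip_width: -0.0003
grasp_force: 0.0
```

jog_arm(
  series=[
    [[0, 0, 1, 0, 0, 0], [0, 0, 0, 0, 0, 0]],
  ],
)

```text
time: 4.1
tool_pos: [0.4992, -0.0207, 0.0742]
ee_rot: [-2.792, -1.441, 0.0]
force: [0.8, -0.3, -0.7]
grip_width: -0.0003
grasp_force: 0.0
```

jog_arm(
  series=[
    [[0, 0, 1, 0, 0, 0], [0, 0, 0, 0, 0, 0]],
  ],
)

```text
time: 4.35
tool_pos: [0.4992, -0.0207, 0.0732]
ee_rot: [-2.792, -1.441, 0.0]
force: [-0.2, -0.8, -0.5]
grip_width: 0.0002
grasp_force: 0.0
```

jog_arm(
  series=[
    [[0, 0, 1, 0, 0, 0], [0, 0, 0, 0, 0, 0]],
  ],
)

```text
time: 4.6
tool_pos: [0.4992, -0.0207, 0.0722]
ee_rot: [-2.792, -1.441, 0.0]
force: [0.4, 0.7, 0.4]
grip_width: -0.0002
grasp_force: 0.0
```

jog_arm(
  series=[
    [[0, 0, 1, 0, 0, 0], [0, 0, 0, 0, 0, 0]],
  ],
)

```text
time: 4.85
tool_pos: [0.4992, -0.0207, 0.0712]
ee_rot: [-2.792, -1.441, 0.0]
force: [-0.3, 0.3, -0.2]
grip_width: -0.0001
grasp_force: 0.0
```

```bash
python3 - <<'E'
from h import *
im=get_image("side");print(state()["force"])
cv2.imwrite("pics/s1.png",cv2.resize(im["frame"][140:260,160:300],None,fx=5,fy=5,interpolation=cv2.INTER_CUBIC))
E
```

```text
[-0.31602728 -0.37510051  0.44142282]
```

View pics/s1.png

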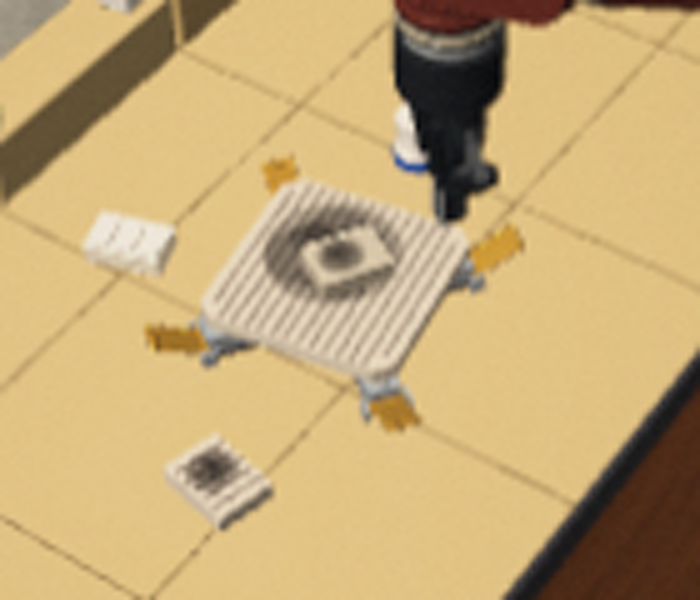

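The fingertip is at crop (450,215). That looks slightly above corner C at about (455,240), so there is no contact yet. I'll check with depth.

```bash
python3 - <<'E'
from h import *
im=get_image("side");P=pts(im)
for v in range(172,194,1):
    print(v,[ (tuple((P[v,u]*1000).round(0).astype(int)),int(im["frame"][v,u].mean())) for u in (248,250,252)])
R=cv2.Rodrigues(np.array(im["rvec"],float))[0]
q=lambda p:cv2.projectPoints(np.array([p],float),np.array(im["rvec"],float),np.array(im["tvec"],float),im["intrinsics"],np.array(im["D"]))[0].ravel().round(1)
print(q([.4992,-.0207,.0632]),q([.4992,-.0207,.0712]),q([*pt('C',.088),.067]))
E
```

```text
172 [((np.int64(492), np.int64(0), np.int64(159)), 19), ((np.int64(484), np.int64(-1), np.int64(162)), 20), ((np.int64(483), np.int64(-12), np.int64(154)), 35)]
173 [((np.int64(492), np.int64(0), np.int64(154)), 19), ((np.int64(489), np.int64(-8), np.int64(149)), 22), ((np.int64(482), np.int64(-10), np.int64(151)), 77)]
174 [((np.int64(493), np.int64(-3), np.int64(146)), 19), ((np.int64(499), np.int64(-23), np.int64(127)), 29), ((np.int64(469), np.int64(10), np.int64(170)), 81)]
175 [((np.int64(494), np.int64(-4), np.int64(140)), 25), ((np.int64(491), np.int64(-11), np.int64(136)), 31), ((np.int64(460), np.int64(23), np.int64(180)), 30)]
176 [((np.int64(494), np.int64(-3), np.int64(137)), 22), ((np.int64(486), np.int64(-4), np.int64(140)), 26), ((np.int64(459), np.int64(25), np.int64(177)), 27)]
177 [((np.int64(492), np.int64(-1), np.int64(134)), 38), ((np.int64(479), np.int64(7), np.int64(147)), 26), ((np.int64(460), np.int64(23), np.int64(171)), 25)]
178 [((np.int64(493), np.int64(-2), np.int64(128)), 70), ((np.int64(476), np.int64(11), np.int64(148)), 28), ((np.int64(462), np.int6
[... 1914 characters left out ...]
4(68)), 207), ((np.int64(490), np.int64(-10), np.int64(63)), 182), ((np.int64(483), np.int64(-12), np.int64(65)), 188)]
191 [((np.int64(490), np.int64(3), np.int64(69)), 190), ((np.int64(486), np.int64(-4), np.int64(65)), 205), ((np.int64(481), np.int64(-9), np.int64(64)), 153)]
192 [((np.int64(488), np.int64(6), np.int64(68)), 172), ((np.int64(482), np.int64(3), np.int64(69)), 208), ((np.int64(479), np.int64(-6), np.int64(63)), 130)]
193 [((np.int64(486), np.int64(10), np.int64(68)), 181), ((np.int64(479), np.int64(7), np.int64(70)), 191), ((np.int64(478), np.int64(-4), np.int64(60)), 124)]
[249.6 187.2] [249.6 185.7] [249.9 186.9]<stdin>:4: RuntimeWarning: invalid value encountered in cast
```

jog_arm(
  series=[
    [[0, 0, 1.5, 0, 0, 0], [0, 0, 0, 0, 0, 0]],
  ],
)

```text
time: 5.2
tool_pos: [0.4991, -0.0207, 0.0696]
ee_rot: [-2.792, -1.441, 0.0]
force: [0.5, -1.1, -0.2]
grip_width: 0.0001
grasp_force: 0.0
```

jog_arm(
  series=[
    [[0, 0, 1.5, 0, 0, 0], [0, 0, 0, 0, 0, 0]],
  ],
)

```text
time: 5.45
tool_pos: [0.4991, -0.0206, 0.0681]
ee_rot: [-2.792, -1.441, 0.0]
force: [-0.4, 0.2, -0.0]
grip_width: 0.0001
grasp_force: 0.0
```

jog_arm(
  series=[
    [[0, 0, 1.5, 0, 0, 0], [0, 0, 0, 0, 0, 0]],
  ],
)

```text
time: 5.7
tool_pos: [0.4991, -0.0207, 0.0666]
ee_rot: [-2.792, -1.441, 0.0]
force: [-0.1, 0.1, -0.3]
grip_width: 0.0002
grasp_force: 0.0
```

```bash
cat >> h.py <<'E'
def tilt(name="side"):
    im=get_image(name);P=pts(im);d=P[...,:2]-C
    c,s=np.cos(Y),np.sin(Y);bx=d@[c,s];by=d@[-s,c]
    m=(abs(bx)<.07)&(abs(by)<.07)&(np.hypot(bx,by)>.045)&(abs(P[...,2]-.067)<.012)
    A=np.c_[bx[m],by[m],np.ones(m.sum())];z=P[...,2][m]
    for _ in range(3):
        k=np.linalg.lstsq(A,z,rcond=None)[0];g=abs(A@k-z)<.006;A,z=A[g],z[g]
    print("tilt bx,by,z0",k.round(4),len(z));return im,P
E
python3 - <<'E'
from h import *
im,P=tilt()
cv2.imwrite("pics/s2.png",cv2.resize(im["frame"][140:230,190:310],None,fx=6,fy=6,interpolation=cv2.INTER_CUBIC))
import pickle
im=pickle.load(open("side.pkl","rb"))
import h
h.get_image=lambda n:im
tilt()
E
```

```text
tilt bx,by,z0 [-0.0014  0.0031  0.0665] 729
tilt bx,by,z0 [ 0.0063 -0.0009  0.0667] 727
```

View pics/s2.png

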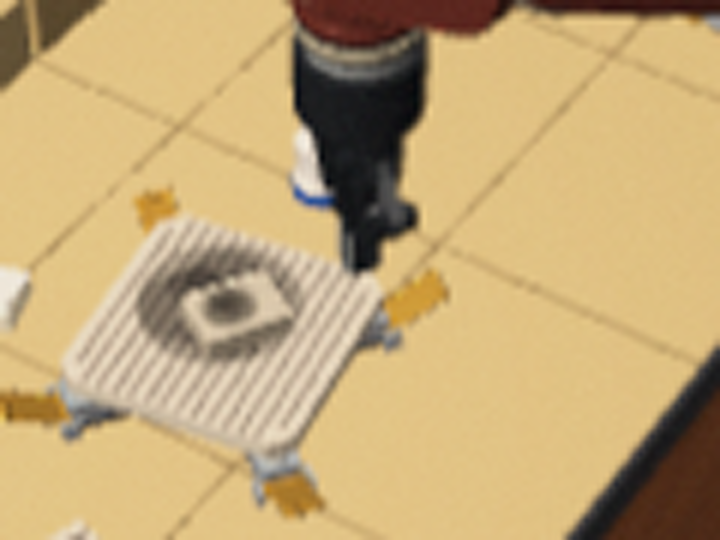

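The board is still level. The fingertips at crop (360,268) are just above the corner, so I'll keep lowering.

jog_arm(
  series=[
    [[0, 0, 1.5, 0, 0, 0], [0, 0, 0, 0, 0, 0]],
  ],
)

```text
time: 6.0
tool_pos: [0.4991, -0.0207, 0.0651]
ee_rot: [-2.792, -1.441, 0.0]
force: [0.1, -0.5, -0.4]
grip_width: 0.0
grasp_force: 0.0
```

jog_arm(
  series=[
    [[0, 0, 1.5, 0, 0, 0], [0, 0, 0, 0, 0, 0]],
  ],
)

```text
time: 6.25
tool_pos: [0.4991, -0.0207, 0.0636]
ee_rot: [-2.792, -1.441, 0.0]
force: [-0.5, -0.1, -0.6]
grip_width: 0.0003
grasp_force: 0.0
```

jog_arm(
  series=[
    [[0, 0, 1.5, 0, 0, 0], [0, 0, 0, 0, 0, 0]],
  ],
)

```text
time: 6.5
tool_pos: [0.4991, -0.0207, 0.0621]
ee_rot: [-2.792, -1.441, 0.0]
force: [-0.4, 0.4, -0.0]
grip_width: -0.0001
grasp_force: 0.0
```

```bash
python3 - <<'E'
from h import *
im,P=tilt()
im2=get_image("top")
a=cv2.resize(im["frame"][160:215,215:285],(396*1,311),interpolation=cv2.INTER_CUBIC)
b=cv2.resize(im2["frame"][125:215,180:295],(397,311),interpolation=cv2.INTER_CUBIC)
cv2.imwrite("pics/s3.png",np.hstack([a,b]))
print(state())
E
```

```text
tilt bx,by,z0 [ 0.0044 -0.0013  0.0667] 709
{'time': 6.6, 'joint_positions': array([-1.90451391e-01, -9.80062809e-02,  2.03286199e+00,  1.63125553e-05,
        1.20684869e+00,  4.27549326e-01]), 'qvel': array([-0.00187396,  0.00228485, -0.00273191, -0.00171339,  0.00132381,
       -0.00041679]), 'joint_efforts': array([ 4.61356703e-04, -2.88443953e+01, -3.31455159e+01, -2.89202978e-05,
        1.92265405e-03,  2.74651939e-05]), 'tool_pos': array([ 0.49920813, -0.02067044,  0.06225868]), 'ee_rot': array([-2.79171654e+00, -1.44062959e+00,  1.23112332e-04]), 'force': array([ 1.55310158, -0.0518994 ,  0.80847118]), 'ft_torque': array([ 0.00297627,  0.0151497 , -0.03164334]), 'grasp_force': 0.0, 'grip_width': 7.710737432690917e-05}
```

View pics/s3.png

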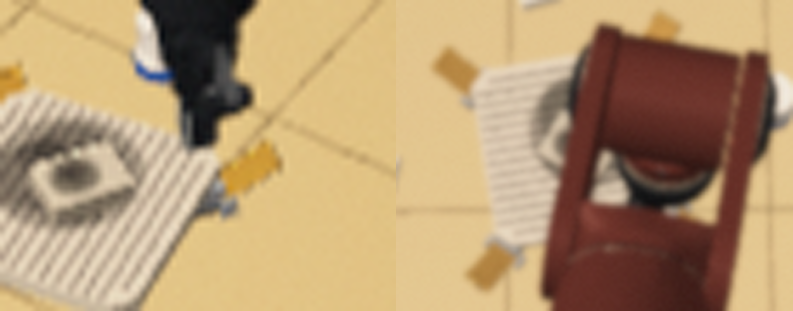

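The fingertip at left crop (200,150) is at the corner and nearly touching. I'll continue in 1 mm steps.

jog_arm(
  series=[
    [[0, 0, 1, 0, 0, 0], [0, 0, 0, 0, 0, 0]],
  ],
)

```text
time: 6.85
tool_pos: [0.4992, -0.0207, 0.0612]
ee_rot: [-2.792, -1.441, 0.0]
force: [-0.0, -0.3, 0.3]
grip_width: -0.0004
grasp_force: 0.0
```

jog_arm(
  series=[
    [[0, 0, 1, 0, 0, 0], [0, 0, 0, 0, 0, 0]],
  ],
)

```text
time: 7.1
tool_pos: [0.4991, -0.0206, 0.0602]
ee_rot: [-2.792, -1.441, 0.0]
force: [-0.5, -0.2, 0.6]
grip_width: -0.0
grasp_force: 0.0
```

jog_arm(
  series=[
    [[0, 0, 1, 0, 0, 0], [0, 0, 0, 0, 0, 0]],
  ],
)

```text
time: 7.35
tool_pos: [0.4992, -0.0207, 0.0592]
ee_rot: [-2.792, -1.441, 0.0]
force: [0.5, 0.9, 0.2]
grip_width: 0.0
grasp_force: 0.0
```

```bash
python3 - <<'E'
from h import *
im,P=tilt()
g=im["frame"].max(2)
print(g[178:196,238:262])
m=(g<110)&np.isfinite(P[...,2]);m[:160]=0;m[200:]=0;m[:,:240]=0;m[:,265:]=0
for v in range(162,192):
    q=P[v][m[v]]
    if len(q): print(v,np.where(m[v])[0][[0,-1]],np.median(q,0).round(3))
print(cv2.projectPoints(np.array([[.4992,-.0207,z] for z in(.05,.067,.08,.15)]),np.array(im["rvec"],float),np.array(im["tvec"],float),im["intrinsics"],np.array(im["D"]))[0].reshape(-1,2).round(1))
E
```

```text
tilt bx,by,z0 [ 0.0019 -0.0024  0.0667] 716
[[226 226 227 226 226 226 226 221 161  46  22  25  31  36  33  37  41  69
   69  59  35 117 219 226]
 [226 226 226 226 226 226 227 220 166  29  24  25  29  28  29  28  30  45
   47  47 104 183 209 213]
 [226 227 226 226 227 226 226 220 168  51  47  28  29  28  25  22  21  41
  103 164 192 224 216 205]
 [228 224 228 226 226 227 227 220 171  80  77  29  27  25  24  78 161 165
  194 226 225 226 223 204]
 [227 207 230 227 216 228 227 220 171  78  93  26  26  22  35 124 226 226
  226 226 226 223 209 193]
 [209 204 228 210 212 228 215 218 181  80  89  26  25  23  45 140 225 227
  226 226 224 214 193 213]
 [185 224 218 186 224 218 195 223 196  93  92  26  20  23  46 140 227 227
  226 225 214 202 206 206]
 [187 220 200 212 228 195 196 227 188 133  91  27  24  24  49 148 226 227
  223 215 204 210 214 189]
 [180 188 203 229 213 190 216 212 188 190  94  61  91 127 171 199 227 227
  221 191 190 221 208 205]
 [167 158 216 219 193 217 220 192 220 222 148 180 188 203 230 228 226 225
  207 191 191 209 203 204]
 [148 158 201 199 204 227 198 204 228 208 205 
[... 994 characters left out ...]
0.002 0.184]
169 [243 256] [0.48  0.002 0.183]
170 [244 256] [0.476 0.002 0.181]
171 [244 256] [0.478 0.003 0.177]
172 [244 255] [0.483 0.004 0.167]
173 [244 255] [0.48  0.006 0.167]
174 [245 255] [0.482 0.002 0.155]
175 [246 256] [ 0.484 -0.     0.143]
176 [246 258] [0.485 0.003 0.144]
177 [246 259] [0.466 0.009 0.16 ]
178 [247 258] [0.458 0.014 0.165]
179 [247 258] [0.457 0.016 0.161]
180 [247 256] [0.466 0.015 0.149]
181 [247 253] [0.476 0.012 0.134]
182 [247 252] [0.479 0.003 0.12 ]
183 [247 252] [ 0.492 -0.01   0.098]
184 [247 252] [ 0.49  -0.011  0.091]
185 [248 252] [ 0.487 -0.008  0.092]
186 [248 250] [ 0.489 -0.006  0.088]
[[249.6 189.8]
 [249.6 186.5]
 [249.6 183.9]
 [249.5 169.6]]
```

jog_arm(
  series=[
    [[0, 0, 1.5, 0, 0, 0], [0, 0, 1.5, 0, 0, 0], [0, 0, 0, 0, 0, 0]],
  ],
)

```text
time: 7.78
tool_pos: [0.4991, -0.0207, 0.0561]
ee_rot: [-2.792, -1.441, 0.001]
force: [-0.2, -0.9, 0.4]
grip_width: -0.0001
grasp_force: 0.0
```

jog_arm(
  series=[
    [[0, 0, 1.5, 0, 0, 0], [0, 0, 0, 0, 0, 0]],
  ],
)

```text
time: 8.02
tool_pos: [0.4991, -0.0207, 0.0547]
ee_rot: [-2.792, -1.441, 0.0]
force: [-0.3, 1.1, 0.2]
grip_width: 0.0001
grasp_force: 0.0
```

jog_arm(
  series=[
    [[0, 0, 1.5, 0, 0, 0], [0, 0, 0, 0, 0, 0]],
  ],
)

```text
time: 8.28
tool_pos: [0.4991, -0.0207, 0.0531]
ee_rot: [-2.792, -1.441, 0.0]
force: [-0.1, -0.1, 0.3]
grip_width: 0.0
grasp_force: 0.0
```

jog_arm(
  series=[
    [[0, 0, 1.5, 0, 0, 0], [0, 0, 0, 0, 0, 0]],
  ],
)

```text
time: 8.52
tool_pos: [0.4997, -0.0209, 0.053]
ee_rot: [2.791, 1.441, 0.0]
force: [-2.4, -0.9, 4.8]
grip_width: 0.0003
grasp_force: 3.0
```

```bash
python3 - <<'E'
from h import *
tilt();s=state();print(s["force"],s["tool_pos"])
go(pt('D',.088),s["tool_pos"][2]+.03)
E
```

```text
tilt bx,by,z0 [0.0045 0.0001 0.0667] 715
[-2.74066177  0.52276412  5.28814217] [ 0.49970883 -0.02089296  0.05299297]
to [0.6197 0.001 ] 0.08299297052299824 delta mm [ 87.4  85.2 -30. ] turn [0.0007 0.0001 0.    ] t 8.575 F [-2.74  0.52  5.29]
```

jog_arm(
  series=[
    [[0, 0, -16, 0, 0, 0], [29, 28, 0, 0, 0, 0], [29, 29, 0, 0, 0, 0], [29, 28, 0, 0, 0, 0], [0, 0, 8, 0, 0, 0], [0, 0, 5, 0, 0, 0], [0, 0, 0, 0, 0, 0]],
  ],
)

```text
time: 9.45
tool_pos: [0.6172, 0.001, 0.0539]
ee_rot: [-2.791, -1.44, 0.003]
force: [-0.1, -1.1, 0.6]
grip_width: 0.0002
grasp_force: 0.0
```

jog_arm(
  series=[
    [[0, 0, 1.5, 0, 0, 0], [0, 0, 0, 0, 0, 0]],
  ],
)

```text
time: 9.7
tool_pos: [0.6186, 0.0009, 0.0535]
ee_rot: [2.792, 1.44, 0.0]
force: [0.2, 0.7, -0.7]
grip_width: -0.0001
grasp_force: 0.0
```

jog_arm(
  series=[
    [[0, 0, 1.5, 0, 0, 0], [0, 0, 0, 0, 0, 0]],
  ],
)

```text
time: 9.95
tool_pos: [0.6192, 0.001, 0.053]
ee_rot: [2.791, 1.441, 0.001]
force: [-2.1, 0.4, 4.7]
grip_width: 0.0004
grasp_force: 2.6
```

jog_arm(
  series=[
    [[0, 0, -16, 0, 0, 0], [29, -29, 0, 0, 0, 0], [29, -30, 0, 0, 0, 0], [29, -29, 0, 0, 0, 0], [0, 0, 8, 0, 0, 0], [0, 0, 5, 0, 0, 0], [0, 0, 0, 0, 0, 0]],
  ],
)

```text
time: 10.82
tool_pos: [0.5973, 0.1218, 0.0541]
ee_rot: [-2.792, -1.439, 0.002]
force: [0.5, 0.3, -0.7]
grip_width: 0.0001
grasp_force: 0.0
```

jog_arm(
  series=[
    [[0, 0, 1.5, 0, 0, 0], [0, 0, 0, 0, 0, 0]],
  ],
)

```text
time: 11.08
tool_pos: [0.5978, 0.1223, 0.0533]
ee_rot: [2.792, 1.439, -0.0]
force: [0.2, 0.6, -0.3]
grip_width: 0.0002
grasp_force: 0.0
```

jog_arm(
  series=[
    [[0, 0, 1.5, 0, 0, 0], [0, 0, 0, 0, 0, 0]],
  ],
)

```text
time: 11.32
tool_pos: [0.5981, 0.1224, 0.0531]
ee_rot: [2.791, 1.44, 0.0]
force: [-3.3, -2.4, 5.0]
grip_width: 0.0001
grasp_force: 2.5
```

jog_arm(
  series=[
    [[0, 0, -16, 0, 0, 0], [-29, -29, 0, 0, 0, 0], [-29, -30, 0, 0, 0, 0], [-29, -29, 0, 0, 0, 0], [0, 0, 8, 0, 0, 0], [0, 0, 5, 0, 0, 0], [0, 0, 0, 0, 0, 0]],
  ],
)

```text
time: 12.2
tool_pos: [0.4764, 0.103, 0.0548]
ee_rot: [-2.792, -1.441, -0.0]
force: [-0.2, 0.3, 0.5]
grip_width: -0.0001
grasp_force: 0.0
```

jog_arm(
  series=[
    [[0, 0, 1.5, 0, 0, 0], [0, 0, 1.5, 0, 0, 0], [0, 0, 0, 0, 0, 0]],
  ],
)

```text
time: 12.58
tool_pos: [0.4762, 0.103, 0.0521]
ee_rot: [2.791, 1.441, 0.001]
force: [0.7, -0.5, 1.0]
grip_width: 0.0002
grasp_force: 0.7
```

jog_arm(
  series=[
    [[0, 0, 1.5, 0, 0, 0], [0, 0, 1.5, 0, 0, 0], [0, 0, 0, 0, 0, 0]],
  ],
)

```text
time: 12.95
tool_pos: [0.4755, 0.103, 0.0488]
ee_rot: [2.792, 1.441, 0.0]
force: [0.0, 0.6, 1.5]
grip_width: -0.0002
grasp_force: 0.9
```

jog_arm(
  series=[
    [[0, 0, 1.5, 0, 0, 0], [0, 0, 0, 0, 0, 0]],
  ],
)

```text
time: 13.2
tool_pos: [0.4759, 0.1032, 0.0485]
ee_rot: [-2.792, -1.441, -0.001]
force: [-2.6, 1.1, 8.3]
grip_width: -0.0002
grasp_force: 4.2
```

```bash
python3 - <<'E'
from h import *
tilt();s=state();print(s["force"],s["tool_pos"])
E
```

```text
tilt bx,by,z0 [ 0.0505 -0.0463  0.0676] 493
[-1.99698953  0.7870631   8.69491324] [0.47585326 0.10316968 0.04848871]
```

Corner B dips: tilt is about 0.06 rad and it stops about 4.5 mm down. Next I'll move to its shim lever.

jog_arm(
  series=[
    [[0, 0, -11, 0, 0, 0], [0, 0, -11, 0, 0, 0], [0, -20, 0, 0, 0, 0], [0, -21, 0, 0, 0, 0], [0, 0, 0, 0, 0, 0], [0, 0, 0, 0, 0, 0]],
  ],
)

```text
time: 14.0
tool_pos: [0.4416, 0.127, 0.069]
ee_rot: [2.791, 1.442, -0.0]
force: [-0.0, -0.0, -0.2]
grip_width: 0.0002
grasp_force: 0.0
```

```bash
python3 - <<'E'
from h import *
tilt();s=state();print(s["force"],s["tool_pos"])
go(pt('B',.129),.042)
E
```

```text
tilt bx,by,z0 [ 0.0021 -0.0036  0.0667] 429
[-0.63306016 -0.03188556 -0.36100517] [0.44195215 0.12679184 0.06920121]
to [0.4428 0.1267] 0.042 delta mm [ 0.5  0.8 27.2] turn [0.0002 0.0001 0.0002] t 14.05 F [-0.63 -0.03 -0.36]
```

jog_arm(
  series=[
    [[0, 1, 15, 0, 0, 0], [0, 0, 12, 0, 0, 0], [0, 0, 4, 0, 0, 0], [0, 0, 4, 0, 0, 0], [0, 0, 3, 0, 0, 0], [0, 0, 3, 0, 0, 0], [0, 0, 0, 0, 0, 0]],
  ],
)

```text
time: 14.92
tool_pos: [0.4438, 0.1264, 0.029]
ee_rot: [-2.792, -1.44, -0.002]
force: [-1.2, 0.8, 4.9]
grip_width: -0.0002
grasp_force: 2.2
```

jog_arm(
  series=[
    [[0, 0, 3, 0, 0, 0], [0, 0, 3, 0, 0, 0], [0, 0, 0, 0, 0, 0]],
  ],
)

```text
time: 15.3
tool_pos: [0.4432, 0.1268, 0.0227]
ee_rot: [-2.791, -1.439, -0.001]
force: [-1.2, 1.8, 3.5]
grip_width: 0.0
grasp_force: 2.1
```

jog_arm(
  series=[
    [[0, 0, 2, 0, 0, 0], [0, 0, 2, 0, 0, 0], [0, 0, 0, 0, 0, 0]],
  ],
)

```text
time: 15.68
tool_pos: [0.4434, 0.1268, 0.0211]
ee_rot: [-2.79, -1.44, 0.002]
force: [-10.8, 1.7, 21.4]
grip_width: -0.0001
grasp_force: 10.8
```

jog_arm(
  series=[
    [[0, 0, 2, 0, 0, 0], [0, 0, 0, 0, 0, 0]],
  ],
)

```text
time: 15.92
tool_pos: [0.4435, 0.1269, 0.0208]
ee_rot: [-2.79, -1.44, 0.004]
force: [-16.6, 1.8, 33.6]
grip_width: 0.0001
grasp_force: 17.1
```

The lever is at its stop, with force rising steeply at the flat height. I'll back off straight up and check.

jog_arm(
  series=[
    [[0, 0, -5, 0, 0, 0], [0, 0, -25, 0, 0, 0], [0, 0, -40, 0, 0, 0], [0, 0, -50, 0, 0, 0], [-30, -30, 0, 0, 0, 0], [-40, -40, 0, 0, 0, 0], [0, 0, 0, 0, 0, 0], [0, 0, 0, 0, 0, 0]],
  ],
)

```text
time: 16.92
tool_pos: [0.3457, 0.1095, 0.1364]
ee_rot: [2.791, 1.44, 0.002]
force: [0.3, 0.3, 0.1]
grip_width: 0.0001
grasp_force: 0.0
```

```bash
python3 - <<'E'
from h import *
im,P=tilt();s=state();print(s["force"],s["tool_pos"],s["time"])
it,Q=tilt("top")
for n in "ABCD":
    print(n,[[np.round(np.nanmedian(p[...,2][np.hypot(*(p[...,:2]-pt(n,r)).transpose(2,0,1))<.007])*1000,1) for r in(.115,.129,.137)] for p in(P,Q)])
a=cv2.resize(im["frame"][160:230,180:270],(396,308),interpolation=cv2.INTER_CUBIC)
b=cv2.resize(it["frame"][125:215,180:295],(396,308),interpolation=cv2.INTER_CUBIC)
cv2.imwrite("pics/e.png",np.hstack([a,b]))
E
```

```text
tilt bx,by,z0 [ 0.0011 -0.0024  0.0668] 711
[ 0.52170833 -0.4314825   0.11672624] [0.34609785 0.10960114 0.13658175] 16.975
tilt bx,by,z0 [ 0.0024 -0.0045  0.0667] 1555
A [[np.float64(44.6), np.float64(49.5), np.float64(50.2)], [np.float64(41.9), np.float64(49.4), np.float64(49.9)]]
B [[np.float64(35.6), np.float64(37.1), np.float64(37.9)], [np.float64(nan), np.float64(nan), np.float64(nan)]]
C [[np.float64(40.3), np.float64(21.6), np.float64(nan)], [np.float64(40.6), np.float64(47.9), np.float64(50.8)]]
D [[np.float64(45.3), np.float64(49.2), np.float64(52.8)], [np.float64(42.4), np.float64(47.0), np.float64(50.6)]]
  return np.nanmean(a, axis, out=out, keepdims=keepdims)
```

View pics/e.png

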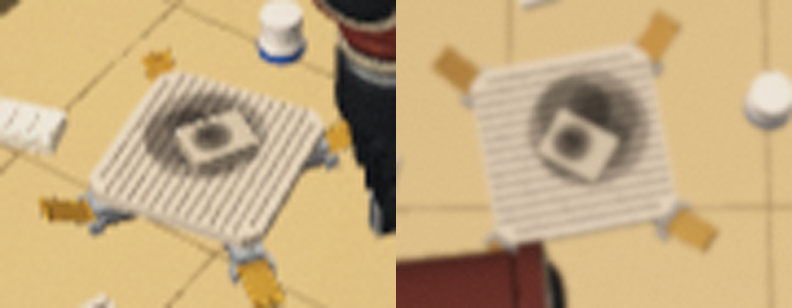

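The lever at B, left crop (260,285), is now flat at about 36–37 mm. The other three still slant up at about 49 mm. The board is level, in place, and the arm is clear.

```bash
python3 -c "
from plant import *
print(hand_in())"
```

```text
the job is handed in; nothing more can be done
None
```

I found the rocking corner, the near-left one from the robot (B in my axes, not necessarily the task's lettering), and pressed its shim flat; the other three shims are still up, the board is level in its place, and the job is handed in (no verdict was returned).

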